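# Centre the brioche on its cake stand

### The job

The brioche on the white cake stand has been put down near the edge of the plate: nudge it with light taps of the fingertips until it stands upright in the middle of the plate, with the same width of plate showing all round. Do not pinch it, pick it up, strike it hard or knock it over, and leave the cake stand and the jar, roll and ramekin where they are. Finish with the hand clear of everything.

Things in the scene. Friction and masses are not known exactly. Their poses are not given: they have to be found in the camera images.
- brioche_mid (a point): On the axis of a loose, rigid, round golden brioche with a small head, half-way up (34 mm above its foot); z up its axis. 68 mm high, about 110 g. Bellied foot, flat over 30 mm diameter: it rocks a little before it slides and topples if pushed high up. Widest, 82 mm diameter, 27 to 31 mm above the plate; head 38 mm diameter, from 45 mm up.
- plate_middle (a point): Middle of the top face of the cake stand's plate; z up. The loose white ceramic stand (0.9 kg) is on the table; its plate is a flat disc without a lip, 124 mm in diameter, 8 mm thick, its top 90 mm above the table, over a slim stem and a round foot of 110 mm diameter.
- stand: The same loose cake stand; origin at the centre of its underside, on the table; z up.
- jar: Loose closed round amber glass jar with a brass-coloured lid, 66 mm in diameter, 82 mm high, on the table; origin at the centre of its underside. Not to be disturbed.
- roll: Loose round seeded bread roll, 92 mm in diameter, 55 mm high, on the table; origin at the centre of its underside. Not to be disturbed.
- ramekin: Loose empty white ceramic cup (ramekin), 84 mm in diameter at the rim, 45 mm high, on the table; origin at the centre of its underside. Not to be disturbed.
Not all that is in view belongs to the job. What is shaped like the part that bears brioche_mid but green, red or turquoise is not meant.

How it is judged:
At the end, for the whole second after the job is handed in: The brioche stands upright (within 0.1 rad) and at rest on the plate, its axis within 10 mm of the plate's middle; stand, jar, roll and ramekin are within 20 mm of where they were (horizontal distance between brioche_mid and plate_middle below 0.01 m and z of brioche_mid in the frame of plate_middle between 0.028 and 0.04 m and angle between brioche_mid's own z axis and vertical below 0.1 rad and linear speed of brioche below 0.02 m/s and angle between stand's own z axis and vertical below 0.05 rad and distance of each of stand, jar, roll, ramekin from where it was at the start of the episode below 0.02 m); the robot touches nothing.
It fails at once if the brioche is lifted off the plate (its centre rises more than 16 mm) (z of brioche_mid in the frame of plate_middle above 0.05 m).
It fails at once if the brioche is knocked off the plate (z of brioche_mid in the frame of plate_middle below 0.015 m).
It fails at once if the brioche is tipped over (more than 0.5 rad) (angle between brioche_mid's own z axis and vertical above 0.5 rad).
It fails at once if the brioche is struck or squeezed with more than 10 N (contact force between the arm and brioche above 10 N).
It fails at once if the cake stand, jar, roll or ramekin is shifted by more than 20 mm (distance of any of stand, jar, roll, ramekin from where it was at the start of the episode above 0.02 m).
It also fails if it takes over 45 s, if anything falls off the work surface, if the arm or the gripper's body presses on something with over 40 N, if the wrist force passes 120 N, or if a joint passes its speed limit or range.

### The arm

A 6-joint arm with a two-finger parallel gripper is mounted at the origin on the work surface. World frame = base frame: x ahead of the robot, y to its left, z up, the work surface at z = 0. Lengths are in m, angles in rad, forces in N, time in s.
With the tool pointing down it reaches from about 0.25 to 0.775 m from the base axis. Payload 8.9 kg.
Tool frame: the origin (TCP) lies between the finger pads; the fingertips stand 22 mm ahead of it and the grasp point (between the pads) lies 3 mm ahead of it; z points along the fingers, y is the line along which they close (so a half turn about z gives the same grasp; the last joint's range is limited). The gripper opens to 85 mm and grips with 20 to 120 N. Pads are 22 mm wide; open, the fingers measure 114 mm over their backs; the gripper's body (76 mm by 85 mm) begins 54 mm behind the grasp point. The pads swing forward as they close: fully open they stand 13 mm farther back than shut.
Start: joints at [1.029, 0.291, -0.153, 1.127, 0, 1.431], TCP at [0.206, 0.483, 0.253] pointing down, gripper open.
Joint ranges: [-2.52, 2.52], [-0.91, 1.74], [-1.3, 1.37], [-1.96, 2.02], [-1.52, 1.47], [-3.14, 3.14]. Speed limits (rad/s): [2.22, 2.22, 2.79, 3.14, 3.14, 3.14].

### API

Orientations are given as a unit quaternion [w, x, y, z].
In Python, from rig import env gives the robot as it stands. The module is installed in compiled form; this text tells all that it offers.
- The arm moves only by the tool arm_command, never from a script. Its argument "rows" is a list of rows, each an object with "hand": the gripper's target within -1 to 1 (fully open at 1, half-way at 0, shut at -1); "linear": the shift along the tool's x, y, z in m, a list of three; "turn": the turn, a rotation vector about the tool's x, y, z in degrees, a list of three. In form: [{"hand": hand, "linear": [tx, ty, tz], "turn": [rx, ry, rz]}, ...]. A call has 1 to 12 rows; each row is the pose to reach, as a shift and turn from the pose commanded when the call began, along the tool's axes at that moment; what a row does not reach only later rows make up. A row lasts 1/10 s, in which the tool goes at most 50 mm and 8.59 degrees, less where a joint would pass 70% of its speed; a pose out of reach is approached as far as the arm can. A call with a gripper value outside its range is refused whole. The fingers move at their own pace and stop on an object; "grip_force" is the grip in N (left out, the last holds). Time passes only in rows, so rows that repeat a pose let the fingers close. It gives the time, the measured TCP pose, the force, the opening and the grip force at its end, in the units of the state.
- env.state(): the state, without advancing time (a new reading comes with each control period).
- env.grab_frame(name): name is "side" or "top"; returns a dict with "img" (384x512x3 uint8, blue, green, red), "range_z" (384x512 float32, m along the optical axis (not along the pixel's ray), 0 where there is no reading), "mtx" (3x3 intrinsics, pixels), "k1" (the pictures are not rectified: a ray, as slopes to the right and down, at radius r is drawn at 1 + k1 r^2 times it, then the intrinsics apply), "rvec" (rotation vector, rad) and "tvec" (3), from world to camera coordinates, as OpenCV has them. Camera axes: x right, y down, z forward; pixel columns grow to the right and rows downward; lengths in m; the calibration is good to about 2 mm. A picture is of the moment at which its call begins.
- env.hand_in(): hands the job in; it is judged then, once.
Trained networks look in a picture, given as the dict that the camera call returned (one of the last four; its "shot" number tells which), for a name from the list of things; names that differ only in an ending like _2 or _b are one class to them, and where a whole thing is asked for, a point or a joint stands for the part that bears it (a point fixed in the world has none). Each returns a list of dicts, best first, with "p" (0 to 1); they miss things now and then, are a little off and sometimes report something else, mostly with a low value. They report only what shows in the picture. A call takes as long as a camera call. They do not tell look-alikes from the thing itself.
- env.find_in(picture, label): "uv" ([column, row] in pixels, amid what is visible of it).
- env.regions_of(picture, label): "mask" (384x512 bool, what is visible of it) and "uv" ([column, row] in pixels, amid what is visible of it).
- env.place_of(picture, label): "uv" ([column, row] in pixels: a listed point, or the origin of a listed thing).
The state is a dict: "time_s": time; "joint_positions": joint angles; "qd": joint speeds; "tau": joint torques, N m; "position": TCP position; "ee_rot": TCP orientation; "wrist_force": force on the tool from outside, world axes, zero at the start; "torque": the same for the moment, N m; "finger_gap": finger opening in m; "gripper_force": force on a finger pad.
Only numpy, scipy, OpenCV 4.12 (cv2) and the standard library are available. Lean on these libraries where they do the work, as an engineer would, in place of code of your own. Each camera call takes 0.05 s, during which the arm holds its last target. There are 200 camera calls.

## Working session

There is one attempt and no reset: what is moved stays moved. The work goes in short steps, Python scripts to look and compute and a tool call to move; the robot and the scene stay as the last step left them, time stands still between calls to the robot, and variables do not carry over. Pictures are saved under pics/ and viewed, at most 10 in all, crops included, and the job is handed in when it is done.

Besides the shell and the picture viewer there is one more tool, called after "Call:" as name(argument=value, ...), one argument or row to a line, values as JSON. arm_command: Moves the arm, as the interface text tells. Its arguments: {"type":"object","properties":{"rows":{"type":"array","items":{"type":"object","properties":{"hand":{"type":"number"},"linear":{"type":"array","items":{"type":"number"}},"turn":{"type":"array","items":{"type":"number"}}}}},"grip_force":{"type":"number"}},"required":["rows"]}

```bash
mkdir -p pics; cat > h.py <<'E'
import numpy as np,cv2
from rig import env
def RT(f): return cv2.Rodrigues(np.array(f["rvec"],float))[0],np.array(f["tvec"],float).ravel()
def ray(f,uv):
    K=np.array(f["mtx"]);d=(np.array(uv,float)-K[:2,2])/K[[0,1],[0,1]]
    s=d.copy()
    for _ in range(20): s=d/(1+f["k1"]*(s@s))
    R,t=RT(f);return -R.T@t,R.T@np.array([s[0],s[1],1.])
def atz(f,uv,z):
    c,d=ray(f,uv);return c+d*(z-c[2])/d[2]
def cloud(f,mask):
    v,u=np.nonzero(mask&(f["range_z"]>0));K=np.array(f["mtx"])
    d=np.c_[(u-K[0,2])/K[0,0],(v-K[1,2])/K[1,1]];s=d.copy()
    for _ in range(20): s=d/(1+f["k1"]*(s**2).sum(1,keepdims=True))
    z=f["range_z"][v,u];R,t=RT(f);P=np.c_[s*z[:,None],z]
    return (P-t)@R
E
cat > a.py <<'E'
from h import *
for n in("top","side"):
    f=env.grab_frame(n);cv2.imwrite(f"pics/{n}0.png",f["img"])
    print(n,"cam",np.round(ray(f,(256,192))[0],3),np.round(ray(f,(256,192))[1],2))
    for l,z in(("brioche_mid",.124),("plate_middle",.09),("stand",0),("jar",0),("roll",0),("ramekin",0)):
        for r in env.place_of(f,l)[:4]: print(l,round(r["p"],2),np.round(r["uv"]),np.round(atz(f,r["uv"],z),3))
    for r in env.regions_of(f,"brioche_mid")[:4]:
        P=cloud(f,r["mask"]);print("reg",round(r["p"],2),np.round(r["uv"]),r["mask"].sum(),np.round(np.percentile(P,[2,50,98],axis=0),3).tolist(),f["img"][r["mask"]].mean(0).round())
s=env.state();print(s["position"],s["ee_rot"],s["finger_gap"],s["time_s"])
E
python3 a.py
```

```text
top cam [0.369 0.006 1.054] [ 0.14  0.   -0.99]
brioche_mid 0.84 [237. 167.] [0.56  0.052 0.124]
brioche_mid 0.77 [292. 167.] [ 0.561 -0.074  0.124]
brioche_mid 0.71 [205. 256.] [0.362 0.12  0.124]
brioche_mid 0.67 [265. 242.] [ 0.392 -0.013  0.124]
plate_middle 0.8 [226. 173.] [0.554 0.079 0.09 ]
stand 0.7 [224. 178.] [0.557 0.091 0.   ]
jar 0.66 [376. 170.] [ 0.579 -0.301  0.   ]
roll 0.97 [134. 221.] [0.448 0.315 0.   ]
ramekin 0.66 [142. 148.] [0.637 0.302 0.   ]
reg 0.84 [265. 239.] 919 [[0.359, -0.057, 0.003], [0.395, -0.02, 0.046], [0.431, 0.017, 0.068]] [ 14.  30. 186.]
reg 0.78 [240. 168.] 1009 [[0.524, 0.015, 0.121], [0.557, 0.05, 0.136], [0.596, 0.088, 0.159]] [ 22.  81. 153.]
reg 0.74 [207. 257.] 926 [[0.324, 0.085, 0.031], [0.359, 0.12, 0.046], [0.395, 0.158, 0.069]] [116. 137.  45.]
reg 0.64 [292. 168.] 849 [[0.539, -0.124, 0.005], [0.572, -0.087, 0.045], [0.611, -0.051, 0.068]] [ 46. 124.  55.]
side cam [ 0.436 -0.853  0.647] [ 0.09  0.83 -0.55]
brioche_mid 0.93 [283. 235.] [ 0.557 -0.199  0.124]
brioche_mid 0.69 [181. 184.] [ 0.37  -0.019  0.124]
brioche_mid 0.6 [269. 165.] [0.561 0.05  0.124]
brioche_mid 0.59 [195. 221.] [ 0.4   -0.15   0.124]
plate_middle 0.91 [265. 172.] [0.555 0.077 0.09 ]
stand 0.92 [265. 201.] [0.561 0.088 0.   ]
jar 0.82 [304. 324.] [ 0.588 -0.299  0.   ]
ramekin 0.57 [286. 161.] [0.639 0.285 0.   ]
reg 0.95 [271. 168.] 869 [[0.528, 0.012, 0.096], [0.561, 0.031, 0.132], [0.599, 0.065, 0.158]] [ 26.  62. 122.]
reg 0.7 [196. 224.] 937 [[0.362, -0.059, 0.006], [0.399, -0.039, 0.043], [0.433, -0.003, 0.068]] [ 21.  31. 156.]
reg 0.67 [285. 240.] 1031 [[0.541, -0.126, 0.001], [0.575, -0.105, 0.043], [0.617, -0.008, 0.067]] [ 43. 103.  55.]
reg 0.67 [182. 187.] 749 [[0.325, 0.083, 0.004], [0.361, 0.103, 0.043], [0.397, 0.137, 0.068]] [ 92. 109.  42.]
[0.20579885 0.48298188 0.25330889] [ 1.08508145e-05  2.00025241e-01  9.79790744e-01 -1.09105102e-05] 0.08498454298255269 0.8
```

View pics/top0.png

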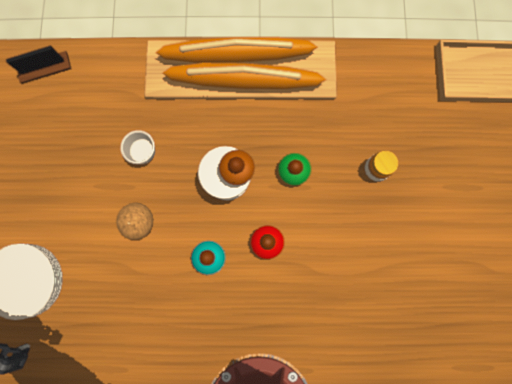

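View pics/side0.png

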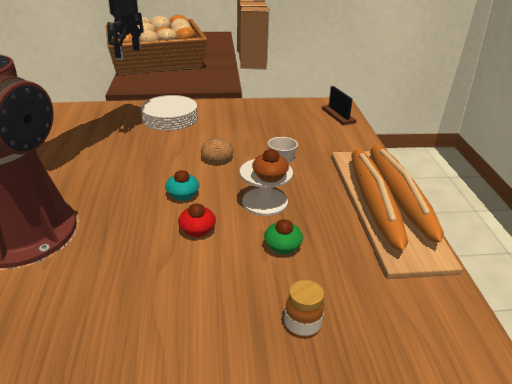

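```bash
cat >> h.py <<'E'
from scipy.optimize import least_squares
def circ(P,r): return least_squares(lambda c:np.hypot(P[:,0]-c[0],P[:,1]-c[1])-r,P[:,:2].mean(0),loss="soft_l1",f_scale=.001).x
def hull(P): return P[cv2.convexHull(P[:,:2].astype(np.float32),returnPoints=False).ravel()]
def measure():
    f=env.grab_frame("top")
    P=cloud(f,np.ones((384,512),bool));P=P[np.hypot(P[:,0]-.555,P[:,1]-.078)<.085]
    pl=P[abs(P[:,2]-.09)<.006];b=P[P[:,2]>.108];hd=P[P[:,2]>.146]
    B=b[b[:,2]<.132]
    return f,dict(plate=circ(hull(pl)[np.hypot(*(hull(pl)[:,:2]-[.555,.078]).T)>.056],.062) ,pz=np.median(pl[:,2]),n=len(pl),belly=circ(hull(B),.041),head=hd[:,:2].mean(0),top=P[:,2].max())
E
python3 - <<'E'
from h import *
f,m=measure()
for k,v in m.items(): print(k,np.round(v,4))
cv2.imwrite("pics/c0.png",cv2.resize(f["img"][130:220,180:300],None,fx=5,fy=5,interpolation=2))
E
```

```text
plate [0.5568 0.0806]
pz 0.0904
n 1256
belly [0.5618 0.0516]
head [0.5599 0.0515]
top 0.16
```

View pics/c0.png

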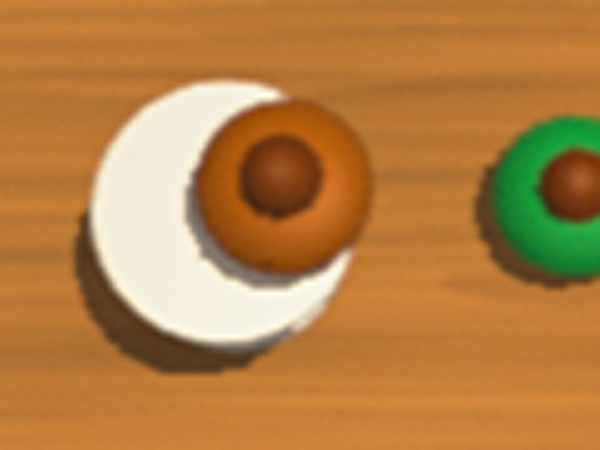

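Candidates were golden (237,167), green (292,168), red (266,242) and turquoise (207,257). The crop shows the golden one standing off-centre on the white plate, so that is the target, and it needs to go about 29 mm along (-0.17, 0.98).

Call:
arm_command(
  rows=[
    {"hand": 0,"linear": [-0.54,-0.325,0],"turn": [0,0,57]},
    {"hand": 0,"linear": [-0.54,-0.325,0],"turn": [0,0,57]},
    {"hand": 0,"linear": [-0.54,-0.325,0],"turn": [0,0,57]},
    {"hand": 0,"linear": [-0.54,-0.325,0],"turn": [0,0,57]},
    {"hand": 0,"linear": [-0.54,-0.325,0],"turn": [0,0,57]},
    {"hand": 0,"linear": [-0.54,-0.325,0],"turn": [0,0,57]},
    {"hand": 0,"linear": [-0.54,-0.325,0],"turn": [0,0,57]},
    {"hand": 0,"linear": [-0.54,-0.325,0],"turn": [0,0,57]},
    {"hand": 0,"linear": [-0.54,-0.325,0],"turn": [0,0,57]},
    {"hand": 0,"linear": [-0.54,-0.325,0],"turn": [0,0,57]},
    {"hand": 0,"linear": [-0.54,-0.325,0],"turn": [0,0,57]},
    {"hand": 0,"linear": [-0.54,-0.325,0],"turn": [0,0,57]},
  ],
)

```text
time_s: 2.05
position: [0.5584, -0.0052, 0.2534]
ee_rot: [0.0, 0.643, 0.766, 0.0]
wrist_force: [0.5, 1.3, 0.1]
finger_gap: 0.0428
gripper_force: 0.0
```

Call:
arm_command(
  rows=[
    {"hand": 0,"linear": [-0.024,0.013,0.03],"turn": [0,30,0]},
    {"hand": 0,"linear": [-0.024,0.013,0.053],"turn": [0,30,0]},
    {"hand": 0,"linear": [-0.024,0.013,0.053],"turn": [0,30,0]},
    {"hand": 0,"linear": [-0.024,0.013,0.053],"turn": [0,30,0]},
    {"hand": 0,"linear": [-0.024,0.013,0.053],"turn": [0,30,0]},
    {"hand": 0,"linear": [-0.024,0.013,0.053],"turn": [0,30,0]},
  ],
)

```text
time_s: 2.65
position: [0.5745, -0.0249, 0.2]
ee_rot: [-0.198, 0.622, 0.74, 0.166]
wrist_force: [-0.5, -0.0, -0.1]
finger_gap: 0.0427
gripper_force: 0.0
```

```bash
cat >> h.py <<'E'
def plan(p): # world target TCP -> tool shift
    s=env.state();w,x,y,z=s["ee_rot"];from scipy.spatial.transform import Rotation as Ro
    R=Ro.from_quat([x,y,z,w]).as_matrix();print("pos",np.round(s["position"],4),"t",s["time_s"]);print("R",R.round(3).tolist())
    return np.round(R.T@(np.array(p)-s["position"]),4)
E
python3 - <<'E'
from h import *
print(plan([.575,-.027,.1235]))
f=env.grab_frame("side");cv2.imwrite("pics/s1.png",cv2.resize(f["img"][60:260,170:400],None,fx=3,fy=3))
E
```

```text
pos [ 0.5745 -0.0249  0.2   ] t 2.65
R [[-0.149, 0.985, -0.086], [0.854, 0.172, 0.491], [0.498, -0.001, -0.867]]
[-0.04    0.0002  0.0652]
```

View pics/s1.png

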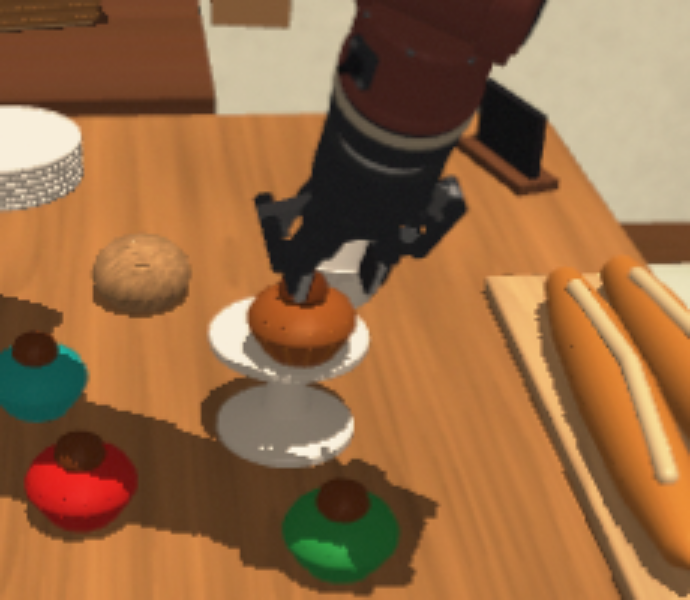

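Call:
arm_command(
  rows=[
    {"hand": 0,"linear": [-0.02,0,0.0326],"turn": [0,0,0]},
    {"hand": 0,"linear": [-0.04,0,0.0652],"turn": [0,0,0]},
    {"hand": 0,"linear": [-0.04,0,0.0652],"turn": [0,0,0]},
    {"hand": 0,"linear": [-0.036,0,0.0677],"turn": [0,0,0]},
    {"hand": 0,"linear": [-0.0313,0,0.0702],"turn": [0,0,0]},
    {"hand": 0,"linear": [-0.027,0,0.0727],"turn": [0,0,0]},
    {"hand": 0,"linear": [-0.027,0,0.0727],"turn": [0,0,0]},
  ],
)

```text
time_s: 3.4
position: [0.5725, -0.011, 0.1252]
ee_rot: [-0.197, 0.621, 0.74, 0.167]
wrist_force: [-0.4, -0.1, -1.1]
finger_gap: 0.0427
gripper_force: 0.0
```

```bash
cat >> h.py <<'E'
def look():
    f,m=measure();s=env.state()
    print({k:np.round(v,4).tolist() for k,v in m.items()},"F",np.round(s["wrist_force"],1),"pos",np.round(s["position"],4),"t",s["time_s"])
    g=env.grab_frame("side")
    r=[r for r in env.regions_of(g,"brioche_mid") if abs(r["uv"][0]-265)<20 and abs(r["uv"][1]-168)<25]
    if r:
        P=cloud(g,r[0]["mask"]);print("side reg",np.round(r[0]["uv"],1),np.round(np.percentile(P,[2,50,98],axis=0),3).tolist())
    return f,g
E
python3 - <<'E'
from h import *
f,g=look()
cv2.imwrite("pics/s2.png",cv2.resize(g["img"][100:240,200:340],None,fx=4,fy=4))
E
```

```text
{'plate': [0.557, 0.0803], 'pz': 0.0904, 'n': 1149, 'belly': [0.5621, 0.0504], 'head': [0.56, 0.0513], 'top': 0.1612} F [-0.4 -1.1 -0.4] pos [ 0.5725 -0.0114  0.1249] t 3.45
side reg [275.1 179.3] [[0.525, 0.014, 0.094], [0.57, 0.029, 0.119], [0.593, 0.073, 0.158]]
```

View pics/s2.png

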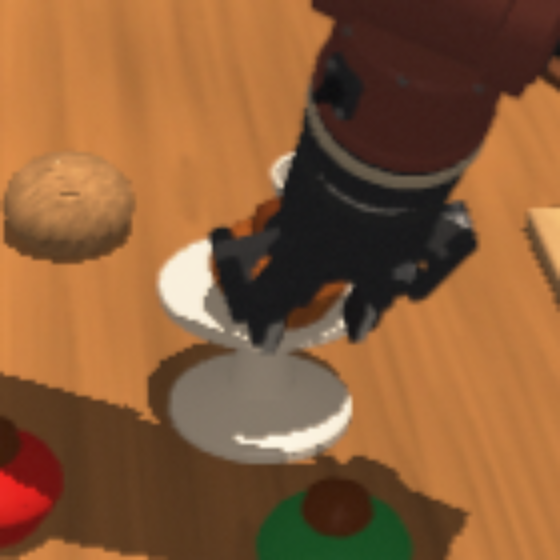

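Straddling, not yet in contact. Creeping forward.

Call:
arm_command(
  rows=[
    {"hand": 0,"linear": [0.0017,0,0.001],"turn": [0,0,0]},
    {"hand": 0,"linear": [0.0035,0,0.002],"turn": [0,0,0]},
    {"hand": 0,"linear": [0.0052,0,0.003],"turn": [0,0,0]},
    {"hand": 0,"linear": [0.0069,0,0.004],"turn": [0,0,0]},
    {"hand": 0,"linear": [0.0087,0,0.005],"turn": [0,0,0]},
    {"hand": 0,"linear": [0.0104,0,0.006],"turn": [0,0,0]},
  ],
)

```text
time_s: 4.15
position: [0.57, 0.0002, 0.1238]
ee_rot: [-0.198, 0.621, 0.74, 0.166]
wrist_force: [0.1, -0.8, 0.3]
finger_gap: 0.0429
gripper_force: 0.0
```

```bash
python3 -c "
from h import *
look()"
```

```text
{'plate': [0.5567, 0.0807], 'pz': 0.0904, 'n': 1256, 'belly': [0.5619, 0.0503], 'head': [0.5603, 0.0503], 'top': 0.1622} F [-0.7  1.4  0.1] pos [5.700e-01 5.000e-04 1.239e-01] t 4.2
side reg [279.9 178.1] [[0.561, 0.011, 0.098], [0.575, 0.018, 0.116], [0.588, 0.027, 0.129]]
```

Call:
arm_command(
  rows=[
    {"hand": 0,"linear": [0.0009,0,0.0005],"turn": [0,0,0]},
    {"hand": 0,"linear": [0.0017,0,0.001],"turn": [0,0,0]},
    {"hand": 0,"linear": [0.0026,0,0.0015],"turn": [0,0,0]},
    {"hand": 0,"linear": [0.0035,0,0.002],"turn": [0,0,0]},
    {"hand": 0,"linear": [0.0043,0,0.0025],"turn": [0,0,0]},
    {"hand": 0,"linear": [0.0052,0,0.003],"turn": [0,0,0]},
  ],
)

```text
time_s: 4.9
position: [0.569, 0.006, 0.1238]
ee_rot: [-0.198, 0.621, 0.74, 0.167]
wrist_force: [0.0, -0.4, -0.0]
finger_gap: 0.0425
gripper_force: 0.2
```

```bash
python3 -c "
from h import *
f,g=look()
cv2.imwrite('pics/s3.png',np.hstack([cv2.resize(g['img'][130:210,225:325],(500,400)),cv2.resize(f['img'][140:210,190:240],(286,400))]))"
```

```text
{'plate': [0.5567, 0.0806], 'pz': 0.0905, 'n': 1204, 'belly': [0.56, 0.0538], 'head': [0.5601, 0.0462], 'top': 0.1733} F [ 0.5 -0.6 -0.9] pos [0.569  0.0062 0.1239] t 4.95
side reg [275.8 176.1] [[0.552, -0.039, 0.091], [0.573, 0.023, 0.118], [0.589, 0.042, 0.166]]
```

View pics/s3.png

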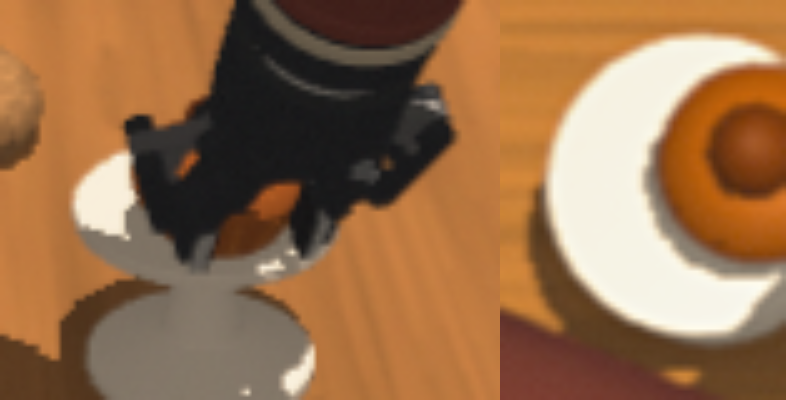

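```bash
cat >> h.py <<'E'
def track():
    f=env.grab_frame("top");s=env.state()
    rs=[r for r in env.regions_of(f,"brioche_mid") if 205<r["uv"][0]<252 and 150<r["uv"][1]<190]
    M=rs[0]["mask"];K=M&(f["img"][...,1]<60)&(f["img"][...,2]<130)
    n,lab,st,ce=cv2.connectedComponentsWithStats(K.astype(np.uint8))
    for i in range(1,n):
        if st[i,4]>15: print("dark blob",st[i,4],ce[i].round(1),atz(f,ce[i],.150).round(4))
    P=cloud(f,M);B=P[(P[:,2]>.108)&(P[:,2]<.165)]
    B=hull(B);B=B[B[:,1]>B[:,1].max()-.035]
    print("belly",circ(B,.041).round(4),"maxy",B[:,1].max().round(4),"n",M.sum(),"F",np.round(s["wrist_force"],1),"pos",np.round(s["position"],4),"t",round(s["time_s"],2))
    return f
E
python3 -c "
from h import *
track()"
```

```text
dark blob 90 [232.1 167.9] [0.5535 0.0603 0.15  ]
dark blob 32 [249.9 173.7] [0.5407 0.0211 0.15  ]
belly [0.5592 0.0545] maxy 0.0939 n 1022 F [0.3 0.5 0.6] pos [0.569  0.006  0.1239] t 5.1
```

Call:
arm_command(
  rows=[
    {"hand": 0,"linear": [0.0009,0,0.0005],"turn": [0,0,0]},
    {"hand": 0,"linear": [0.0017,0,0.001],"turn": [0,0,0]},
    {"hand": 0,"linear": [0.0026,0,0.0015],"turn": [0,0,0]},
    {"hand": 0,"linear": [0.0035,0,0.002],"turn": [0,0,0]},
    {"hand": 0,"linear": [0.0043,0,0.0025],"turn": [0,0,0]},
  ],
)

```text
time_s: 5.65
position: [0.5681, 0.011, 0.1238]
ee_rot: [-0.198, 0.621, 0.74, 0.166]
wrist_force: [-0.3, -0.0, 0.2]
finger_gap: 0.0428
gripper_force: 0.2
```

```bash
python3 -c "
from h import *
track()"
```

```text
dark blob 92 [230.2 167.8] [0.5536 0.0644 0.15  ]
dark blob 26 [247.  175.1] [0.5374 0.0275 0.15  ]
belly [0.5585 0.0591] maxy 0.0986 n 1069 F [-0.2 -0.4 -0.2] pos [0.5681 0.0111 0.1239] t 5.7
```

Call:
arm_command(
  rows=[
    {"hand": 0,"linear": [0.0009,0,0.0005],"turn": [0,0,0]},
    {"hand": 0,"linear": [0.0017,0,0.001],"turn": [0,0,0]},
    {"hand": 0,"linear": [0.0026,0,0.0015],"turn": [0,0,0]},
    {"hand": 0,"linear": [0.0035,0,0.002],"turn": [0,0,0]},
    {"hand": 0,"linear": [0.0043,0,0.0025],"turn": [0,0,0]},
    {"hand": 0,"linear": [0.0052,0,0.003],"turn": [0,0,0]},
    {"hand": 0,"linear": [0.0061,0,0.0035],"turn": [0,0,0]},
    {"hand": 0,"linear": [0.0069,0,0.004],"turn": [0,0,0]},
    {"hand": 0,"linear": [0.0078,0,0.0045],"turn": [0,0,0]},
    {"hand": 0,"linear": [0.0087,0,0.005],"turn": [0,0,0]},
  ],
)

```text
time_s: 6.75
position: [0.5664, 0.0208, 0.1238]
ee_rot: [-0.198, 0.621, 0.739, 0.166]
wrist_force: [0.3, -0.3, 0.6]
finger_gap: 0.043
gripper_force: 0.2
```

```bash
python3 -c "
from h import *
track();look()"
```

```text
dark blob 98 [226.1 168.7] [0.5516 0.0735 0.15  ]
dark blob 16 [241.2 178.8] [0.5292 0.0402 0.15  ]
belly [0.5569 0.0693] maxy 0.1099 n 1029 F [ 0.1 -0.9  0.9] pos [0.5664 0.021  0.1239] t 6.8
{'plate': [0.5568, 0.0804], 'pz': 0.0904, 'n': 1089, 'belly': [0.5567, 0.0688], 'head': [0.5614, 0.0303], 'top': 0.245} F [ 0.5 -0.  -1.3] pos [0.5664 0.0208 0.1239] t 6.9
```

Call:
arm_command(
  rows=[
    {"hand": 0,"linear": [0.0009,0,0.0005],"turn": [0,0,0]},
    {"hand": 0,"linear": [0.0017,0,0.001],"turn": [0,0,0]},
    {"hand": 0,"linear": [0.0026,0,0.0015],"turn": [0,0,0]},
    {"hand": 0,"linear": [0.0035,0,0.002],"turn": [0,0,0]},
    {"hand": 0,"linear": [0.0043,0,0.0025],"turn": [0,0,0]},
    {"hand": 0,"linear": [0.0052,0,0.003],"turn": [0,0,0]},
    {"hand": 0,"linear": [0.0061,0,0.0035],"turn": [0,0,0]},
    {"hand": 0,"linear": [0.0069,0,0.004],"turn": [0,0,0]},
    {"hand": 0,"linear": [0.0078,0,0.0045],"turn": [0,0,0]},
    {"hand": 0,"linear": [0.0087,0,0.005],"turn": [0,0,0]},
    {"hand": 0,"linear": [0.0091,0,0.0053],"turn": [0,0,0]},
  ],
)

```text
time_s: 8.1
position: [0.5646, 0.0312, 0.1239]
ee_rot: [-0.198, 0.621, 0.74, 0.167]
wrist_force: [-0.9, -0.9, 1.0]
finger_gap: 0.0431
gripper_force: 0.2
```

```bash
python3 -c "
from h import *
track();look()"
```

```text
dark blob 86 [220.9 169.8] [0.5492 0.0848 0.15  ]
belly [0.5548 0.0787] maxy 0.1187 n 1012 F [ 0.3 -0.6 -0.4] pos [0.5646 0.0312 0.1238] t 8.15
{'plate': [0.5568, 0.0806], 'pz': 0.0903, 'n': 1017, 'belly': [0.5553, 0.0795], 'head': [0.5608, 0.029], 'top': 0.262} F [-0.9  0.  -0.1] pos [0.5646 0.0312 0.1238] t 8.25
side reg [270.7 167.4] [[0.552, 0.039, 0.093], [0.57, 0.048, 0.118], [0.586, 0.066, 0.132]]
```

Within about 2 mm of the middle. Backing off gently.

Call:
arm_command(
  rows=[
    {"hand": 0,"linear": [-0.0009,0,-0.0005],"turn": [0,0,0]},
    {"hand": 0,"linear": [-0.0017,0,-0.001],"turn": [0,0,0]},
    {"hand": 0,"linear": [-0.0035,0,-0.002],"turn": [0,0,0]},
    {"hand": 0,"linear": [-0.007,0,-0.004],"turn": [0,0,0]},
    {"hand": 0,"linear": [-0.014,0,-0.008],"turn": [0,0,0]},
    {"hand": 0,"linear": [-0.026,0,-0.015],"turn": [0,0,0]},
    {"hand": 0,"linear": [-0.043,0,-0.025],"turn": [0,0,0]},
    {"hand": 0,"linear": [-0.043,0,-0.06],"turn": [0,0,0]},
    {"hand": 0,"linear": [-0.043,0,-0.1],"turn": [0,0,0]},
    {"hand": 0,"linear": [-0.043,0,-0.14],"turn": [0,0,0]},
    {"hand": 0,"linear": [-0.043,0,-0.18],"turn": [0,0,0]},
    {"hand": 0,"linear": [-0.043,0,-0.18],"turn": [0,0,0]},
  ],
)

```text
time_s: 9.55
position: [0.5884, -0.0983, 0.2622]
ee_rot: [-0.194, 0.622, 0.74, 0.168]
wrist_force: [-0.3, -0.6, 0.5]
finger_gap: 0.0427
gripper_force: 0.0
```

```bash
python3 -c "
from h import *
track();f,g=look()
cv2.imwrite('pics/s4.png',np.hstack([cv2.resize(g['img'][130:210,225:325],(500,400)),cv2.resize(f['img'][140:210,190:240],(286,400))]))
for n in('jar','roll','ramekin','stand'): print(n,[np.round(atz(f,r['uv'],0),3) for r in env.place_of(f,n)[:1]])"
```

```text
belly [0.5958 0.0661] maxy 0.1076 n 395 F [-0.6 -0.4 -0.4] pos [ 0.5877 -0.097   0.2598] t 9.6
{'plate': [0.5563, 0.081], 'pz': 0.0903, 'n': 452, 'belly': [0.5545, 0.0806], 'head': [0.561, 0.0752], 'top': 0.161} F [-0.4 -0.4  0.2] pos [ 0.5864 -0.0949  0.2575] t 9.7
side reg [264.8 162.5] [[0.521, 0.041, 0.097], [0.553, 0.058, 0.133], [0.589, 0.087, 0.158]]
jar []
roll [array([0.447, 0.314, 0.   ])]
ramekin [array([0.63 , 0.302, 0.   ])]
stand []
```

View pics/s4.png

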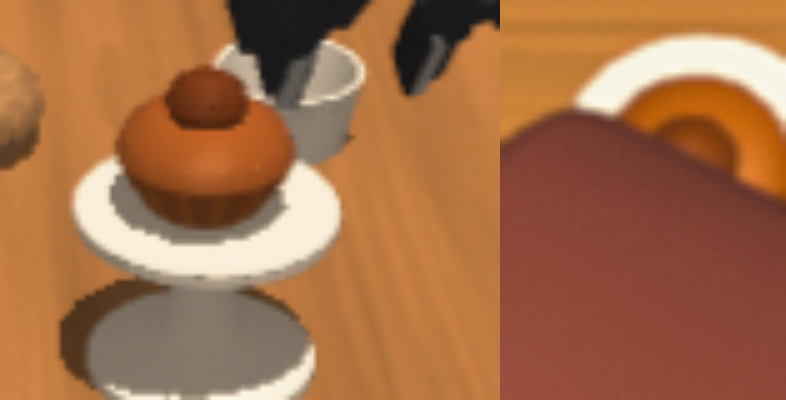

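Call:
arm_command(
  rows=[
    {"hand": 0,"linear": [-0.096,-0.076,-0.113],"turn": [0,0,0]},
    {"hand": 0,"linear": [-0.096,-0.076,-0.113],"turn": [0,0,0]},
    {"hand": 0,"linear": [-0.096,-0.076,-0.113],"turn": [0,0,0]},
    {"hand": 0,"linear": [-0.096,-0.076,-0.113],"turn": [0,0,0]},
    {"hand": 0,"linear": [-0.096,-0.076,-0.113],"turn": [0,0,0]},
    {"hand": 0,"linear": [-0.096,-0.076,-0.113],"turn": [0,0,0]},
  ],
)

```text
time_s: 10.6
position: [0.5359, -0.2446, 0.3076]
ee_rot: [-0.198, 0.621, 0.739, 0.167]
wrist_force: [-0.2, 0.5, -0.6]
finger_gap: 0.0424
gripper_force: 0.0
```

```bash
python3 -c "
from h import *
track();f,g=look()
cv2.imwrite('pics/t5.png',cv2.resize(f['img'][130:220,180:300],None,fx=5,fy=5,interpolation=2))"
```

```text
dark blob 100 [221.4 169.1] [0.5508 0.0837 0.15  ]
belly [0.5549 0.0798] maxy 0.121 n 1048 F [-0.2 -0.4 -0.3] pos [ 0.536  -0.2439  0.3077] t 10.65
{'plate': [0.5568, 0.0806], 'pz': 0.0903, 'n': 1147, 'belly': [0.555, 0.0801], 'head': [0.553, 0.0795], 'top': 0.161} F [-0.2  0.1  1. ] pos [ 0.5361 -0.2434  0.3078] t 10.75
side reg [269.6 167.9] [[0.514, -0.251, 0.091], [0.563, 0.054, 0.123], [0.593, 0.086, 0.293]]
```

View pics/t5.png

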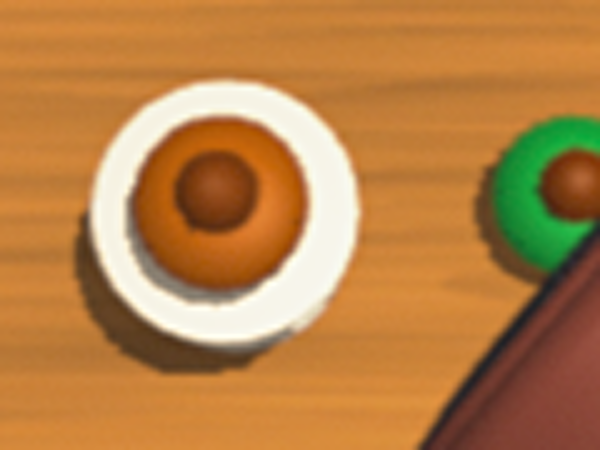

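The brioche stands upright about 2 mm from the plate's middle. In the picture its centre is near (220,203) and the plate's near (225,212), and most of that gap is parallax. The hand is clear, so I'm handing in.

```bash
python3 -c "
from rig import env
print(env.hand_in())"
```

```text
the job is handed in; nothing more can be done
None
```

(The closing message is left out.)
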